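# Refit the sanding sleeve and lower the sander's guard

### The job

Slide the thicker sanding sleeve over the sander's upright spindle until it sits fully down on the flange, working in under the raised guard. Then lower the guard all the way, setting it down gently on its stops without ever letting it drop: its worn hinge holds only near wide open, and the guard falls if let go lower down. Leave the other things on the bench where they are.

Things in the scene. Friction and masses are not known exactly. Their poses are not given: they have to be found in the camera images.
- sander: Fixed bench sander: white deck 250 x 250 x 30 mm, from 95 mm in front of the spindle to 155 mm behind. Origin on the spindle axis at bench height; +x points from spindle to guard hinge, y along the hinge, z up. Hinge posts 24 mm wide at x 115, y +/-80 mm; rubber-topped stop posts 18 mm thick, 118 mm high at x -52, y +/-91 mm.
- spindle_foot (a point): Point on the spindle's axis on top of its steel flange (flange 72 mm across, its top 36 mm above the bench): the seated sleeve's underside centre lies here. Same axes as the sander.
- spindle_top (a point): Top of the upright steel spindle, 68 mm above the flange; the spindle is 27 mm in diameter, its uppermost 12 mm tapering to 16 mm.
- guard (a joint): Guard angle: 0 = level, down on its stops; grows as its front rises, to 1.12. Starts near 1.0, held by friction; below about 0.9 it may fall. Aluminium plate 183 x 200 x 5 mm, about 0.75 kg, with 20 mm skirts below; its mid-plane is 121 mm above the bench when down. Raised, its front edge overhangs the spindle: a vertical gripper does not fit there.
- guard_hinge (a point): Middle of the guard's hinge line (runs along the sander's y), 115 mm behind the spindle, 121 mm above the bench.
- guard_handle (a point): Middle of the guard's handle: dark round bar, 14 mm diameter, 110 mm long, parallel to the hinge and 225 mm from it in the plate's plane, on two 10 mm arms at +/-50 mm; 33 mm clear gap between bar and plate edge. Axes turn with the guard: y along the bar, -x away from the hinge, z the plate's outer normal.
- sleeve: The sleeve to fit: the thicker of two brown upright tubes standing on the bench, 54 mm outside, 30 mm bore, 60 mm high. Origin at the centre of its underside, z up along its axis.
- thin_sleeve: The thinner brown tube, 38 mm outside, 20 mm bore (too small for the spindle), 60 mm high; leave it. Origin at the centre of its underside.
- foot_cast: White plaster cast of a small foot, about 182 x 75 x 80 mm, lying sole down, to be left alone. Origin under its middle.
- glue_tin: Closed pale tin with a lid, 80 mm across and 110 mm high, to be left alone. Origin at the centre of its underside.
There are look-alikes about, which are no part of the job. Leave any purple look-alike of the sleeve alone.

How it is judged:
On the way, in this order (a step that is already met when the one before it is completed fails the run):
1. the thicker sleeve is fully down on the flange while the guard is still raised (horizontal distance between sleeve and spindle_foot below 0.004 m and z of sleeve in the frame of spindle_foot between -0.004 and 0.004 m and angle between sleeve's own z axis and vertical below 0.07 rad and value of joint guard above 0.7 rad), for 0.2 s.
2. the guard rests on its stops (value of joint guard below 0.02 rad), for 0.2 s.
At the end, for the whole second after the job is handed in: The thicker sleeve stands on the spindle, fully down on the flange (underside within 4 mm of it in height, 4 mm sideways, upright within 0.07 rad) and at rest; the guard is down on its stops (joint below 0.02 rad); the thin sleeve, the foot cast and the tin are where they were (within 30 mm) (horizontal distance between sleeve and spindle_foot below 0.004 m and z of sleeve in the frame of spindle_foot between -0.004 and 0.004 m and angle between sleeve's own z axis and vertical below 0.07 rad and value of joint guard below 0.02 rad and linear speed of sleeve below 0.02 m/s); the robot touches nothing.
It fails at once if the guard drops or slams: it closes faster than 0.6 rad/s within the last 0.06 rad above its stops (value of joint guard below 0.06 rad and velocity of joint guard below -0.6 rad/s).
It fails at once if the guard runs away: it closes faster than 2.5 rad/s anywhere (velocity of joint guard below -2.5 rad/s).
It fails at once if the thin sleeve is moved more than 30 mm (distance of thin_sleeve from where it was at the start of the episode above 0.03 m).
It fails at once if the foot cast is moved more than 30 mm (distance of foot_cast from where it was at the start of the episode above 0.03 m).
It fails at once if the tin is moved more than 30 mm (distance of glue_tin from where it was at the start of the episode above 0.03 m).
It also fails if it takes over 59 s, if anything falls off the work surface, if the arm or the gripper's body presses on something with over 40 N, if the wrist force passes 120 N, or if a joint passes its speed limit or range.

### The arm

A 6-joint arm with a two-finger parallel gripper is mounted at the origin on the work surface. World frame = base frame: x ahead of the robot, y to its left, z up, the work surface at z = 0. Lengths are in m, angles in rad, forces in N, time in s.
With the tool pointing down it reaches from about 0.325 to 0.775 m from the base axis. Payload 5.5 kg.
Tool frame: the origin (TCP) lies at the very end of the fingers, on their centre line; the grasp point (between the pads) lies 19 mm behind it; z points along the fingers, y is the line along which they close (so a half turn about z gives the same grasp; the last joint's range is limited). The gripper opens to 85 mm and grips with 20 to 120 N. Pads are 22 mm wide; open, the fingers measure 114 mm over their backs; the gripper's body (76 mm by 85 mm) begins 54 mm behind the grasp point. The pads swing forward as they close: fully open they stand 13 mm farther back than shut.
Start: joints at [-1.233, 0.091, 1.231, -0, 1.82, -0.057], TCP at [0.231, -0.554, 0.231] pointing down, gripper open.
Joint ranges: [-2.87, 2.87], [-0.86, 2.18], [0.17, 2.46], [-1.51, 4.65], [0.06, 2.69], [-2.65, 2.65]. Speed limits (rad/s): [2.57, 2.57, 3.01, 3.14, 3.14, 3.14].

### API

Orientations are given as a 3x3 rotation matrix whose columns are the frame's x, y, z axes.
In Python, from cell import ctrl gives the robot as it stands.
- The arm moves only by the tool carry_out, never from a script. Its argument "steps" is a list of rows, each an object with "translation": the shift along the tool's x, y, z in cm, a list of three; "rotation": the turn, a rotation vector about the tool's x, y, z in degrees, a list of three; "gripper": the opening, from 0 (shut) to 1 (fully open). A call has 1 to 20 rows; each row is the pose to reach, as a shift and turn from the pose commanded when the call began, along the tool's axes at that moment; what a row does not reach only later rows make up. A row lasts 1/8 s, in which the tool goes at most 62.5 mm and 10.7 degrees, less where a joint would pass 70% of its speed; a pose out of reach is approached as far as the arm can. A call with a gripper value outside its range is refused whole. The fingers move at their own pace and stop on an object; "force" is the grip in N (left out, the last holds). Time passes only in rows, so rows that repeat a pose let the fingers close. It gives the time, the measured TCP pose, the force, the opening and the grip force at its end, in the units of the state.
- ctrl.state(): the state, without advancing time (a new reading comes with each control period).
- ctrl.read_camera(name): name is "scene" or "top" or "wrist"; returns a dict with "img" (384x512x3 uint8, red, green, blue), "depth" (384x512 float32, m along the optical axis (not along the pixel's ray), 0 where there is no reading), "fx", "fy", "cx", "cy" (pixels), "cam_to_world" (4x4, takes a point from camera to world coordinates). Camera axes: x right, y down, z forward; pixel columns grow to the right and rows downward; lengths in m; the calibration is good to about 2 mm. The wrist camera is an equidistant fisheye: a pixel r from the principal point sees the ray r / f radians off the axis. A picture is of the moment at which its call begins.
- ctrl.hand_in(): hands the job in; it is judged then, once.
The state is a dict: "clock": time; "q": joint angles; "joint_vel": joint speeds; "effort": joint torques, N m; "position": TCP position; "eef_rot": TCP orientation; "wrist_force": force on the tool from outside, world axes, zero at the start; "ft_torque": the same for the moment, N m; "finger_gap": finger opening in m; "gripper_force": force on a finger pad.
Only numpy, scipy, OpenCV 4.12 (cv2) and the standard library are available. Lean on these libraries where they do the work, as an engineer would, in place of code of your own. Each camera call takes 0.05 s, during which the arm holds its last target. There are 200 camera calls.

## Working session

There is one attempt and no reset: what is moved stays moved. The work goes in short steps, Python scripts to look and compute and a tool call to move; the robot and the scene stay as the last step left them, time stands still between calls to the robot, and variables do not carry over. Pictures are saved under pics/ and viewed, at most 10 in all, crops included, and the job is handed in when it is done.

Besides the shell and the picture viewer there is one more tool, called after "Call:" by a JSON object that holds its "api" and its "payload", one argument or row to a line. carry_out: Moves the arm, as the interface text tells. Its arguments: {"type":"object","properties":{"steps":{"type":"array","items":{"type":"object","properties":{"translation":{"type":"array","items":{"type":"number"}},"rotation":{"type":"array","items":{"type":"number"}},"gripper":{"type":"number"}}}},"force":{"type":"number"}},"required":["steps"]}

```bash
mkdir -p pics; ls; python3 - <<'E'
from cell import ctrl
import cv2,numpy as np
ims=[]
for n in ["scene","top"]:
    c=ctrl.read_camera(n); np.savez(f"pics/{n}0.npz",**c); ims.append(c["img"])
    print(n,c["fx"],c["fy"],c["cx"],c["cy"],c["cam_to_world"].round(3).tolist())
im=np.vstack(ims)[:,:,::-1]
cv2.imwrite("pics/a.png",cv2.resize(np.hstack(ims)[:,:,::-1],(800,300)))
cv2.imwrite("pics/scene.png",ims[0][:,:,::-1]);cv2.imwrite("pics/top.png",ims[1][:,:,::-1])
s=ctrl.state();print(s)
E
```

```text
pics
scene 461.9544235450675 461.9544235450675 253.65801034701263 185.07180816029847 [[-0.745, 0.58, -0.331, 0.926], [0.667, 0.637, -0.386, 0.533], [-0.013, -0.509, -0.861, 1.24], [0.0, 0.0, 0.0, 1.0]]
top 424.21380634476014 424.21380634476014 256.6202422745458 195.45708609437688 [[-0.004, -0.982, 0.189, 0.319], [-0.999, 0.01, 0.031, 0.023], [-0.033, -0.189, -0.981, 1.116], [0.0, 0.0, 0.0, 1.0]]
{'clock': 0.1, 'q': array([-1.23271347e+00,  9.17795513e-02,  1.23177942e+00, -3.88157040e-05,
        1.81978664e+00, -5.67136086e-02]), 'joint_vel': array([-5.10834999e-05, -2.14542092e-03, -3.70585941e-03, -1.50835786e-03,
        9.54989926e-04,  1.31328016e-03]), 'effort': array([ 3.81656297e-03, -4.60214424e+01, -4.19220257e+01,  8.37637594e-05,
        1.05669544e-02, -2.82621052e-06]), 'position': array([ 0.23066706, -0.55361448,  0.23025846]), 'eef_rot': array([[ 9.23078552e-01,  3.84610980e-01, -6.16911255e-04],
       [ 3.84611470e-01, -9.23077095e-01,  1.64125699e-03],
       [ 6.17888111e-05, -1.75228027e-03, -9.99998463e-01]]), 'wrist_force': array([ 1.05119244, -0.67470945,  1.44748456]), 'ft_torque': array([-0.04767171,  0.00435125, -0.0234906 ]), 'gripper_force': 0.0, 'finger_gap': 0.08531171668008566}
```

View pics/scene.png

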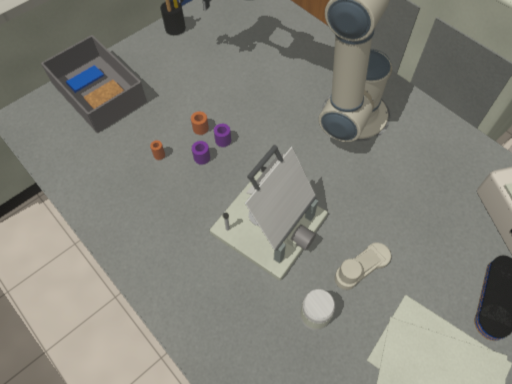

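View pics/top.png

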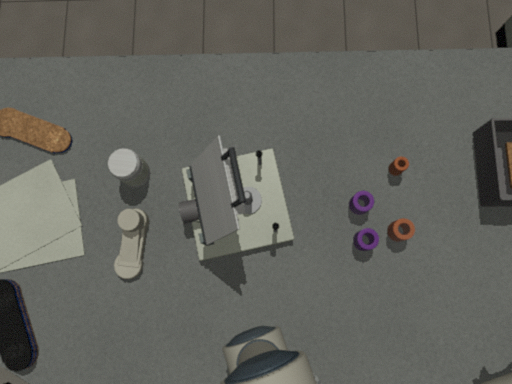

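Candidates for the sleeve are four tubes. Orange: top (402,230) thick, (400,165) thin. Purple look-alikes: (362,202), (367,239). The thick orange one fits (brown, larger). I'll measure it and confirm with a crop.

```bash
cat > h.py <<'E'
import numpy as np,cv2
def load(n): return dict(np.load(f"pics/{n}.npz"))
def cloud(c):
    v,u=np.mgrid[:384,:512]; z=c["depth"]
    P=np.stack([(u-c["cx"])/c["fx"]*z,(v-c["cy"])/c["fy"]*z,z],-1)
    T=c["cam_to_world"]; W=P@T[:3,:3].T+T[:3,3]; W[z==0]=np.nan; return W
def circ(p):
    A=np.c_[2*p,np.ones(len(p))]; s=np.linalg.lstsq(A,(p**2).sum(1),rcond=None)[0]
    return s[:2],np.sqrt(s[2]+s[:2]@s[:2])
E
python3 - <<'E'
from h import *
for n in ["top0","scene0"]:
    c=load(n);W=cloud(c);hsv=cv2.cvtColor(c["img"],cv2.COLOR_RGB2HSV)
    m=((hsv[...,0]<15)&(hsv[...,1]>120)&(hsv[...,2]>60)).astype(np.uint8)
    k,l,st,ce=cv2.connectedComponentsWithStats(m)
    for i in range(1,k):
        if 60<st[i,4]<800:
            w=W[(l==i)]; t=w[w[:,2]>0.05]
            if len(t)<15: continue
            mn,mx=t[:,:2].min(0),t[:,:2].max(0)
            print(n,ce[i].round(),st[i,4],"ctr",((mn+mx)/2).round(4),"size",(mx-mn).round(3),"mean",t.mean(0).round(4), np.percentile(w[:,2],[2,98]).round(3))
    # sander deck
    d=(abs(W[...,2]-.03)<.006)&(hsv[...,1]<70)&(hsv[...,2]>120)
    k,l,st,ce=cv2.connectedComponentsWithStats(d.astype(np.uint8))
    i=1+np.argmax(st[1:,4]); w=W[l==i]; 
    r=cv2.minAreaRect(w[:,:2].astype(np.float32)*1000);print("deck",r,w[:,2].mean(),st[i])
    print(cv2.boxPoints(r).round(1).tolist())
c=load("top0");W=cloud(c)
for u,v in [(250,200),(238,160),(243,197),(259,155),(276,228),(215,195),(212,144),(235,234),(238,180),(124,163),(402,224)]: print((u,v),W[v,u].round(3))
a=cv2.resize(c["img"][120:280,160:300],None,fx=3.5,fy=3.5,interpolation=2)
b=cv2.resize(c["img"][140:260,340:430],None,fx=3.5,fy=3.5,interpolation=2)
b=cv2.copyMakeBorder(b,0,a.shape[0]-b.shape[0],0,0,cv2.BORDER_CONSTANT)
o=np.hstack([a,b])[:,:,::-1];o=cv2.resize(o,None,fx=min(1,790/o.shape[1]),fy=min(1,790/o.shape[1]))
cv2.imwrite("pics/crop1.png",o)
E
```

```text
top0 [401. 164.] 149 ctr [ 0.6018 -0.3109] size [0.035 0.038] mean [ 0.6016 -0.3104  0.0608] [0.017 0.066]
top0 [402. 229.] 278 ctr [ 0.4351 -0.3048] size [0.05  0.052] mean [ 0.4357 -0.3041  0.0604] [nan nan]
deck ((522.484619140625, 56.45670700073242), (249.2421417236328, 139.09803771972656), 11.948078155517578) 0.031217613838132083 [ 237  148   57  103 3423]
[[386.20001220703125, 98.69999694824219], [415.0, -37.400001525878906], [658.7999877929688, 14.199999809265137], [630.0, 150.3000030517578]]
scene0 [199. 122.] 296 ctr [ 0.4351 -0.3059] size [0.054 0.054] mean [ 0.4363 -0.3054  0.0581] [nan nan]
scene0 [157. 149.] 175 ctr [ 0.6018 -0.3114] size [0.036 0.038] mean [ 0.6029 -0.3108  0.0578] [nan nan]
deck ((534.0139770507812, 114.13528442382812), (201.3658447265625, 250.77560424804688), 12.206001281738281) 0.029323865289009585 [ 209  182   93   96 2650]
[[409.1000061035156, 215.39999389648438], [462.1000061035156, -29.700000762939453], [658.9000244140625, 12.899999618530273], [605.9000244140625, 258.0]]
(250, 200) [0.508 0.072 0.08 ]
(238, 160) [0.625 0.107 0.031]
(243, 197) [0.469 0.074 0.326]
(259, 155) [0.613 0.049 0.116]
(276, 228) [0.433 0.009 0.12 ]
(215, 195) [0.493 0.141 0.223]
(212, 144) [0.598 0.145 0.254]
(235, 234) [0.428 0.113 0.03 ]
(238, 180) [0.502 0.083 0.327]
(124, 163) [0.597 0.382 0.114]
(402, 224) [ 0.451 -0.312  0.033]
```

View pics/crop1.png

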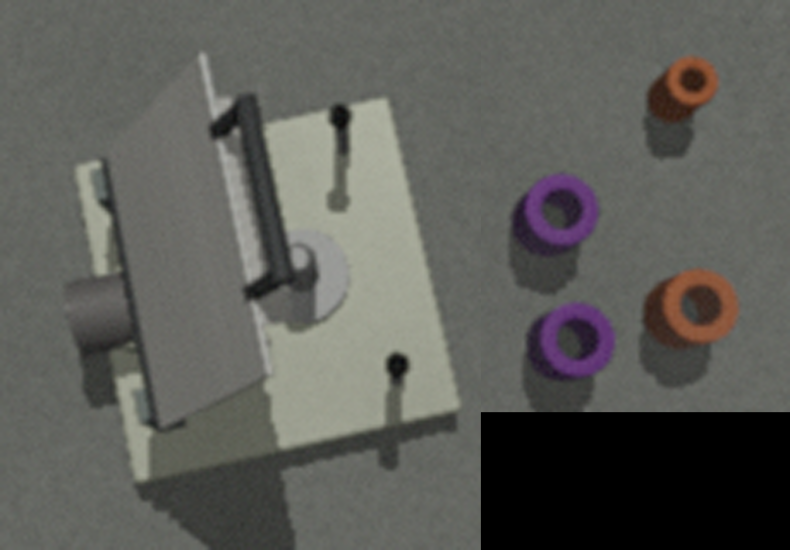

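The crop shows the thick orange tube at lower right (700,305), clearly wider than the thin one (692,88). The two purple tubes are separate. The spindle is at (300,265), under the dark handle bar. Next I plan the approach, with the tool 45° down and pointing along sander +x.

```bash
cat >> h.py <<'E'
from scipy.spatial.transform import Rotation as Ro
A=np.radians(12.1)
SX=np.array([-np.sin(A),np.cos(A),0]);SY=np.array([-np.cos(A),-np.sin(A),0]);Z=np.array([0,0,1.])
def Rt(t=45):
    t=np.radians(t);z=SX*np.cos(t)-Z*np.sin(t);y=-SY;return np.c_[np.cross(y,z),y,z]
def rel(s,G,R,back=0.,p=None,R0=None):
    R0=s["eef_rot"] if R0 is None else R0;p=s["position"] if p is None else p
    tcp=np.array(G)+R[:,2]*(.019-back)
    print("tr cm",(R0.T@(tcp-p)*100).round(2).tolist(),"rot deg",np.degrees(Ro.from_matrix(R0.T@R).as_rotvec()).round(2).tolist())
E
python3 - <<'E'
from h import *
from cell import ctrl
s=ctrl.state()
rel(s,[.435,-.3055,.038],Rt(),.14)
rel(s,[.435,-.3055,.038],Rt(),.14, R0=s["eef_rot"])
c=load("top0");W=cloud(c)
w=W[110:215,470:512].reshape(-1,3);print("bin z",np.nanpercentile(w[:,2],99),np.nanmin(w[w[:,2]>.04],0),np.nanmax(w[w[:,2]>.04],0))
# spindle/handle candidates
def toS(p):
    q=p-np.array([.514,.081,0]);return np.stack([q@SX,q@SY,p[...,2]],-1)
for n in ["top0","scene0"]:
    c=load(n);S=toS(cloud(c));d=(abs(S[...,0])<.045)&(abs(S[...,1])<.045)
    g=c["img"].max(-1)
    m=d&(S[...,2]>.1)&(S[...,2]<.11); print(n,"sp top",m.sum(),S[m].mean(0).round(4) if m.any() else 0)
    m=d&(S[...,2]>.05)&(S[...,2]<.11); print("  sp",m.sum(),S[m].mean(0).round(4),S[m].min(0).round(3),S[m].max(0).round(3))
    m=(abs(S[...,1])<.04)&(abs(S[...,0]+.01)<.04)&(S[...,2]>.295)&(g<110); print("  bar",m.sum(),S[m].mean(0).round(4),S[m].min(0).round(3),S[m].max(0).round(3))
    for sg in(-1,1):
        m=(np.hypot(S[...,0]+.052,S[...,1]-sg*.091)<.018)&(S[...,2]>.105);print("  stop",m.sum(),S[m].mean(0).round(4))
E
```

```text
tr cm [26.84, -6.61, 10.68] rot deg [31.02, 37.33, -75.11]
tr cm [26.84, -6.61, 10.68] rot deg [31.02, 37.33, -75.11]
bin z 0.10358344852597816 [ 0.49869173 -0.60810637  0.04010249] [ 0.70601992 -0.52259328  0.10703392]
top0 sp top 34 [-0.0027 -0.0014  0.1043]
  sp 83 [-0.0036  0.002   0.0927] [-0.013 -0.014  0.057] [0.009 0.011 0.107]
  bar 290 [0.0061 0.0008 0.3248] [-0.001 -0.04   0.318] [0.013 0.04  0.331]
  stop 47 [-0.052  -0.0924  0.1189]
  stop 43 [-0.0522  0.0891  0.12  ]
scene0 sp top 0 0<stdin>:15: RuntimeWarning: Mean of empty slice.
  ret = um.true_divide(
Traceback (most recent call last):
ValueError: zero-size array to reduction operation minimum which has no identity
```

Call:
{"api": "carry_out", "payload": {
  "steps": [
    {"translation": [9, -2, 2], "rotation": [10, 12, -25], "gripper": 1},
    {"translation": [18, -4, 6], "rotation": [20, 25, -50], "gripper": 1},
    {"translation": [26.8, -6.6, 10.7], "rotation": [31, 37.3, -75.1], "gripper": 1},
    {"translation": [26.8, -6.6, 10.7], "rotation": [31, 37.3, -75.1], "gripper": 1},
    {"translation": [26.8, -6.6, 10.7], "rotation": [31, 37.3, -75.1], "gripper": 1},
    {"translation": [26.8, -6.6, 10.7], "rotation": [31, 37.3, -75.1], "gripper": 1},
    {"translation": [26.8, -6.6, 10.7], "rotation": [31, 37.3, -75.1], "gripper": 1},
    {"translation": [26.8, -6.6, 10.7], "rotation": [31, 37.3, -75.1], "gripper": 1},
    {"translation": [26.8, -6.6, 10.7], "rotation": [31, 37.3, -75.1], "gripper": 1},
    {"translation": [26.8, -6.6, 10.7], "rotation": [31, 37.3, -75.1], "gripper": 1},
    {"translation": [26.8, -6.6, 10.7], "rotation": [31, 37.3, -75.1], "gripper": 1},
    {"translation": [26.8, -6.6, 10.7], "rotation": [31, 37.3, -75.1], "gripper": 1}
  ]
}}

```text
clock: 1.6
position: [0.4527, -0.3899, 0.125]
eef_rot: [[-0.148, 0.978, -0.147], [0.694, 0.209, 0.689], [0.705, 0.0, -0.71]]
wrist_force: [-0.7, 0.9, 0.4]
finger_gap: 0.0856
gripper_force: 0.0
```

```bash
python3 - <<'E'
from h import *
from cell import ctrl
s=ctrl.state();print(s["clock"],s["q"].round(3),s["position"].round(4))
rel(s,[.435,-.3055,.038],Rt())
c=ctrl.read_camera("wrist");cv2.imwrite("pics/w1.png",c["img"][:,:,::-1]);np.savez("pics/w1.npz",**c)
E
```

```text
1.6 [-0.936  0.698  0.836  0.401  2.302 -0.984] [ 0.4527 -0.3899  0.125 ]
tr cm [-0.0, 0.03, 14.15] rot deg [0.05, 0.21, -0.03]
```

View pics/w1.png

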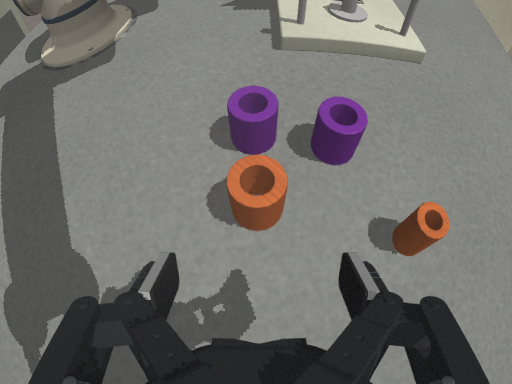

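The wrist view shows the thick orange sleeve at (257,190), centred between the fingers. I advance and grip.

Call:
{"api": "carry_out", "payload": {
  "steps": [
    {"translation": [0, 0, 5], "rotation": [0, 0.2, 0], "gripper": 1},
    {"translation": [0, 0, 9], "rotation": [0, 0.2, 0], "gripper": 1},
    {"translation": [0, 0, 12], "rotation": [0, 0.2, 0], "gripper": 1},
    {"translation": [0, 0, 14.1], "rotation": [0, 0.2, 0], "gripper": 1},
    {"translation": [0, 0, 14.1], "rotation": [0, 0.2, 0], "gripper": 1},
    {"translation": [0, 0, 14.1], "rotation": [0, 0.2, 0], "gripper": 0.5},
    {"translation": [0, 0, 14.1], "rotation": [0, 0.2, 0], "gripper": 0.5},
    {"translation": [0, 0, 14.1], "rotation": [0, 0.2, 0], "gripper": 0.5},
    {"translation": [0, 0, 14.1], "rotation": [0, 0.2, 0], "gripper": 0.5},
    {"translation": [0, 0, 14.1], "rotation": [0, 0.2, 0], "gripper": 0.5},
    {"translation": [0, 0, 14.1], "rotation": [0, 0.2, 0], "gripper": 0.5}
  ],
  "force": 50
}}

```text
clock: 3.02
position: [0.4324, -0.2938, 0.0258]
eef_rot: [[-0.149, 0.978, -0.147], [0.692, 0.209, 0.691], [0.706, 0.001, -0.708]]
wrist_force: [0.3, -3.1, 5.4]
finger_gap: 0.0532
gripper_force: 53.1
```

```bash
python3 - <<'E'
from h import *
from cell import ctrl
s=ctrl.state();print(s["clock"],s["finger_gap"],s["gripper_force"],s["wrist_force"].round(2))
R=Rt()
print("current grasp pt",(s["position"]-.019*s["eef_rot"][:,2]).round(4))
off=s["position"]-np.array([.435,-.3055,0])  # TCP rel. to sleeve origin
sp=np.array([.5156,.0814,0])
for nm,t in [("lift",np.array([.435,-.3055,.13])),("pre",sp-SX*.11+Z*.125),("above",sp+Z*.125)]:
    print(nm,(s["eef_rot"].T@(t+off-s["position"])*100).round(2))
E
```

```text
3.025 0.05319306776712188 53.08335307985544 [ 0.27 -3.08  5.35]
current grasp pt [ 0.4352 -0.3069  0.0392]
lift [ 9.18  0.02 -9.2 ]
pre [26.62 15.99  8.93]
above [34.41 15.98 16.7 ]
```

Call:
{"api": "carry_out", "payload": {
  "steps": [
    {"translation": [3, 0, -3], "rotation": [0, 0, 0], "gripper": 0.5},
    {"translation": [6.5, 0, -6.5], "rotation": [0, 0, 0], "gripper": 0.5},
    {"translation": [9.2, 0, -9.2], "rotation": [0, 0, 0], "gripper": 0.5},
    {"translation": [12, 3, -6], "rotation": [0, 0, 0], "gripper": 0.5},
    {"translation": [15, 6, -2.5], "rotation": [0, 0, 0], "gripper": 0.5},
    {"translation": [18, 9, 1], "rotation": [0, 0, 0], "gripper": 0.5},
    {"translation": [21, 12, 4], "rotation": [0, 0, 0], "gripper": 0.5},
    {"translation": [24, 14, 6.5], "rotation": [0, 0, 0], "gripper": 0.5},
    {"translation": [26.6, 16, 8.9], "rotation": [0, 0, 0], "gripper": 0.5},
    {"translation": [26.6, 16, 8.9], "rotation": [0, 0, 0], "gripper": 0.5},
    {"translation": [26.6, 16, 8.9], "rotation": [0, 0, 0], "gripper": 0.5},
    {"translation": [26.6, 16, 8.9], "rotation": [0, 0, 0], "gripper": 0.5}
  ]
}}

```text
clock: 4.53
position: [0.5358, -0.0149, 0.1495]
eef_rot: [[-0.147, 0.978, -0.148], [0.691, 0.208, 0.692], [0.708, -0.0, -0.706]]
wrist_force: [-0.8, -0.8, -1.0]
finger_gap: 0.0529
gripper_force: 53.0
```

```bash
python3 - <<'E'
from h import *
from cell import ctrl
s=ctrl.state();print(s["clock"],s["q"].round(2),s["position"].round(4),s["finger_gap"],s["gripper_force"],s["wrist_force"].round(2))
print(s["eef_rot"].round(3).tolist())
ims=[]
for n in ["scene","top","wrist"]:
    c=ctrl.read_camera(n);np.savez(f"pics/{n}1.npz",**c)
    im=c["img"]
    if n!="wrist": # crop around spindle foot
        T=np.linalg.inv(c["cam_to_world"]);p=T[:3]@np.array([.5156,.06,.12,1]);u=int(p[0]/p[2]*c["fx"]+c["cx"]);v=int(p[1]/p[2]*c["fy"]+c["cy"])
        print(n,u,v); im=im[v-60:v+60,u-60:u+60]
    else: im=im[20:360,60:450]
    ims.append(cv2.resize(im,(int(im.shape[1]*290/im.shape[0]),290),interpolation=2))
cv2.imwrite("pics/c2.png",cv2.resize(np.hstack(ims),(800,int(290*800/np.hstack(ims).shape[1])))[:,:,::-1])
E
```

```text
4.525 [-0.46  0.23  1.4   0.65  1.98 -0.55] [ 0.5358 -0.0149  0.1495] 0.05291770023820304 53.00897374749184 [-0.79 -0.75 -1.04]
[[-0.147, 0.978, -0.148], [0.691, 0.208, 0.692], [0.708, -0.0, -0.706]]
scene 255 196
top 254 193
```

View pics/c2.png

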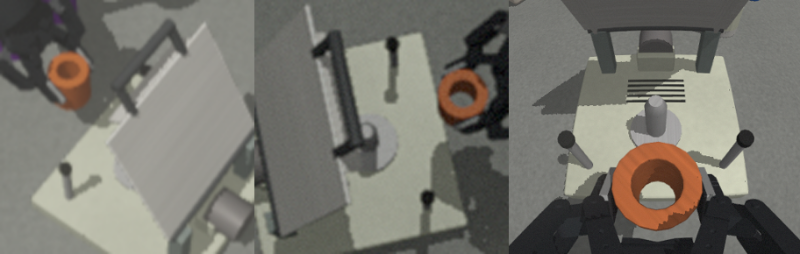

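The crops show the sleeve held in front of the spindle. In the wrist view the spindle is at (655,115) and the sleeve at (657,185), nearly aligned. I now measure the relative offset.

```bash
cat >> h.py <<'E'
def wcloud(c):
    v,u=np.mgrid[:384,:512].astype(float); x=(u-c["cx"])/c["fx"];y=(v-c["cy"])/c["fy"];r=np.hypot(x,y)+1e-9
    k=np.tan(np.minimum(r,1.5))/r; z=c["depth"]; P=np.stack([x*k*z,y*k*z,z],-1);T=c["cam_to_world"]
    W=P@T[:3,:3].T+T[:3,3]; W[z==0]=np.nan; return W
O=np.array([.5156,.0814,0])
def toS(p):
    q=p-O;return np.stack([q@SX,q@SY,p[...,2]],-1)
E
python3 - <<'E'
from h import *
def rect(S,m): 
    p=S[m];mn,mx=np.nanmin(p,0),np.nanmax(p,0);return m.sum(),((mn+mx)/2).round(4)[:2],(mx-mn).round(4),np.nanmedian(p,0).round(4)
for n in ["wrist1","top1"]:
    c=load(n);S=toS((wcloud if n[0]=="w" else cloud)(c));hsv=cv2.cvtColor(c["img"],cv2.COLOR_RGB2HSV)
    og=(hsv[...,0]<15)&(hsv[...,1]>120)&(hsv[...,2]>60)&(S[...,0]<-.06)&(S[...,0]>-.16)&(abs(S[...,1])<.05)
    zt=np.nanpercentile(S[og][:,2],95)
    m=og&(S[...,2]>zt-.006); print(n,"sleeve rim",rect(S,m), "fit mean",S[m].mean(0).round(4))
    p=S[m]; # tilt of rim plane
    a=np.linalg.lstsq(np.c_[p[:,:2]-p[:,:2].mean(0),np.ones(len(p))],p[:,2],rcond=None)[0];print("  rim slope",a.round(3))
    # outer circle fit by edge points in angle bins
    ctr=p[:,:2].mean(0);d=p[:,:2]-ctr;an=np.digitize(np.arctan2(d[:,1],d[:,0]),np.linspace(-np.pi,np.pi,25))
    for f in(np.argmax,np.argmin):
        e=np.array([p[an==i][f(np.hypot(*d[an==i].T)),:2] for i in np.unique(an)]);print("  circ",[np.round(q,4) for q in circ(e)])
    near=np.hypot(S[...,0],S[...,1])<.03
    print(" sp top",rect(S,near&(S[...,2]>.1005)&(S[...,2]<.11)&(hsv[...,1]<90)))
    m=near&(S[...,2]>.05)&(S[...,2]<.088)&~og
    p=S[m]; 
    if len(p)>20: print(" shaft circ",len(p),circ(p[:,:2]),rect(S,m)[1:3])
    for sg in(-1,1): 
        m=(np.hypot(S[...,0]+.052,S[...,1]-sg*.091)<.018)&(S[...,2]>.113);print(" stop",rect(S,m))
    m=(abs(S[...,1])<.04)&(S[...,2]>.28)&(S[...,0]<.03)&(S[...,0]>-.04);print(" bar",rect(S,m) if m.any() else 0)
E
```

```text
wrist1 sleeve rim (np.int64(7742), array([-0.1111,  0.0004]), array([0.053 , 0.0531, 0.0077]), array([-0.1132,  0.0005,  0.1855])) fit mean [-0.1125  0.0004  0.1855]
  rim slope [-0.001 -0.001  0.185]
  circ [array([-0.1113,  0.0005]), np.float64(0.0266)]
  circ [array([-0.1113,  0.0005]), np.float64(0.0147)]
 sp top (np.int64(405), array([-0.0014,  0.0023]), array([0.0189, 0.0204, 0.0071]), array([-0.0029,  0.0022,  0.1056]))
 shaft circ 517 (array([-0.00031781,  0.00194691]), np.float64(0.01314604784990918)) (array([-0.0065,  0.002 ]), array([0.0151, 0.0266, 0.0379]))
 stop (np.int64(445), array([-0.052 , -0.0888]), array([0.0183, 0.0177, 0.009 ]), array([-0.0535, -0.0877,  0.1202]))
 stop (np.int64(431), array([-0.0528,  0.0923]), array([0.017 , 0.0177, 0.0092]), array([-0.054 ,  0.0912,  0.1202]))
 bar 0
top1 sleeve rim (np.int64(285), array([-0.1108, -0.0023]), array([0.0514, 0.0538, 0.0083]), array([-0.1111, -0.0011,  0.1848])) fit mean [-0.1108 -0.0015  0.1849]
  rim slope [-0.001  0.009  0.185]
  circ [array([-0.1108, -0.0016]), np.float64(0.026)]
  circ [array([-0.1112, -0.0012]), np.float64(0.0158)]
 sp top (np.int64(35), array([-0.0037, -0.0013]), array([0.0134, 0.0188, 0.0087]), array([-0.0023,  0.0004,  0.1049]))
 shaft circ 24 (array([-0.00033672, -0.00050318]), np.float64(0.012969516037141722)) (array([-0.0021,  0.0081]), array([0.0218, 0.01  , 0.0338]))
 stop (np.int64(46), array([-0.0521, -0.0914]), array([0.0172, 0.0181, 0.0077]), array([-0.0519, -0.0911,  0.1197]))
 stop (np.int64(42), array([-0.0519,  0.0909]), array([0.0147, 0.0152, 0.0069]), array([-0.0522,  0.0906,  0.1199]))
 bar (np.int64(530), array([0.0145, 0.    ]), array([0.0308, 0.08  , 0.0503]), array([0.0118, 0.0012, 0.3216]))
```

Call:
{"api": "carry_out", "payload": {
  "steps": [
    {"translation": [2, 0, 2], "rotation": [0, 0, 0], "gripper": 0.5},
    {"translation": [4.5, -0.1, 4.5], "rotation": [0, 0, 0], "gripper": 0.5},
    {"translation": [6.5, -0.13, 6.5], "rotation": [0, 0, 0], "gripper": 0.5},
    {"translation": [7.84, -0.13, 7.83], "rotation": [0, 0, 0], "gripper": 0.5},
    {"translation": [7.84, -0.13, 7.83], "rotation": [0, 0, 0], "gripper": 0.5},
    {"translation": [7.84, -0.13, 7.83], "rotation": [0, 0, 0], "gripper": 0.5},
    {"translation": [7.84, -0.13, 7.83], "rotation": [0, 0, 0], "gripper": 0.5}
  ]
}}

```text
clock: 5.55
position: [0.5117, 0.0935, 0.1499]
eef_rot: [[-0.147, 0.978, -0.148], [0.691, 0.208, 0.692], [0.708, -0.0, -0.706]]
wrist_force: [0.1, 0.2, -2.8]
finger_gap: 0.0528
gripper_force: 53.0
```

```bash
python3 - <<'E'
from h import *
from cell import ctrl
s=ctrl.state();print(s["clock"],s["position"].round(4),toS(s["position"]).round(4),s["wrist_force"].round(2));print(s["eef_rot"].round(4).tolist())
R=s["eef_rot"]; print("down 1cm:",(R.T@np.array([0,0,-1])).round(3),"SX",(R.T@SX).round(3))
c=ctrl.read_camera("wrist");S=toS(wcloud(c));hsv=cv2.cvtColor(c["img"],cv2.COLOR_RGB2HSV)
og=(hsv[...,0]<15)&(hsv[...,1]>120)&(hsv[...,2]>60)&(np.hypot(S[...,0],S[...,1])<.05)&(S[...,2]>.17)
p=S[og];ctr=p[:,:2].mean(0);d=p[:,:2]-ctr;an=np.digitize(np.arctan2(d[:,1],d[:,0]),np.linspace(-np.pi,np.pi,25))
for f in(np.argmax,np.argmin):
    e=np.array([p[an==i][f(np.hypot(*d[an==i].T)),:2] for i in np.unique(an)]);print("  circ",[np.round(q,4) for q in circ(e)])
for sg in(-1,1):
    m=(np.hypot(S[...,0]+.052,S[...,1]-sg*.091)<.018)&(S[...,2]>.113);print("stop",m.sum())
m=(np.hypot(S[...,0],S[...,1])<.0135)&(S[...,2]<.112)&(S[...,2]>.1);q=S[m];print("sp top seen thru bore",m.sum(),q.mean(0) if len(q) else 0,q.min(0) if len(q) else 0,q.max(0) if len(q) else 0)
E
```

```text
5.55 [0.5117 0.0935 0.1499] [0.0127 0.0013 0.1499] [ 0.1   0.15 -2.8 ]
[[-0.1472, 0.978, -0.1475], [0.6909, 0.2084, 0.6922], [0.7078, -0.0, -0.7064]]
down 1cm: [-0.708  0.     0.706] SX [ 0.706 -0.001  0.708]
  circ [array([-0.0001,  0.0016]), np.float64(0.0271)]
  circ [array([-0.0003,  0.0013]), np.float64(0.0147)]
stop 0
stop 0
sp top seen thru bore 516 [0.00122552 0.00198377 0.10518547] [-0.0058303  -0.00833794  0.10004582] [0.01019298 0.01214192 0.10790071]
```

Call:
{"api": "carry_out", "payload": {
  "steps": [
    {"translation": [-1, -0.03, 1], "rotation": [0, 0, 0], "gripper": 0.5},
    {"translation": [-1.6, -0.03, 1.6], "rotation": [0, 0, 0], "gripper": 0.5},
    {"translation": [-2.2, -0.03, 2.2], "rotation": [0, 0, 0], "gripper": 0.5},
    {"translation": [-2.8, -0.03, 2.8], "rotation": [0, 0, 0], "gripper": 0.5},
    {"translation": [-3.4, -0.03, 3.4], "rotation": [0, 0, 0], "gripper": 0.5},
    {"translation": [-3.4, -0.03, 3.4], "rotation": [0, 0, 0], "gripper": 0.5}
  ]
}}

```text
clock: 6.35
position: [0.5106, 0.0944, 0.101]
eef_rot: [[-0.147, 0.978, -0.149], [0.69, 0.21, 0.692], [0.708, -0.001, -0.706]]
wrist_force: [-0.4, 0.2, -1.8]
finger_gap: 0.0529
gripper_force: 53.0
```

Call:
{"api": "carry_out", "payload": {
  "steps": [
    {"translation": [-0.8, 0, 0.8], "rotation": [0, 0, 0], "gripper": 0.5},
    {"translation": [-1.5, 0, 1.5], "rotation": [0, 0, 0], "gripper": 0.5},
    {"translation": [-2.1, 0, 2.1], "rotation": [0, 0, 0], "gripper": 0.5},
    {"translation": [-2.5, 0, 2.5], "rotation": [0, 0, 0], "gripper": 0.5},
    {"translation": [-2.75, 0, 2.75], "rotation": [0, 0, 0], "gripper": 0.5},
    {"translation": [-2.85, 0, 2.85], "rotation": [0, 0, 0], "gripper": 0.5},
    {"translation": [-2.85, 0, 2.85], "rotation": [0, 0, 0], "gripper": 0.5}
  ]
}}

```text
clock: 7.22
position: [0.5112, 0.0943, 0.0619]
eef_rot: [[-0.148, 0.978, -0.148], [0.691, 0.209, 0.692], [0.708, 0.001, -0.706]]
wrist_force: [-0.8, 0.1, -1.1]
finger_gap: 0.053
gripper_force: 53.1
```

Call:
{"api": "carry_out", "payload": {
  "steps": [
    {"translation": [-0.1, 0, 0.1], "rotation": [0, 0, 0], "gripper": 0.5},
    {"translation": [-0.14, 0, 0.14], "rotation": [0, 0, 0], "gripper": 0.5},
    {"translation": [-0.14, 0, 0.14], "rotation": [0, 0, 0], "gripper": 0.5}
  ]
}}

```text
clock: 7.6
position: [0.5113, 0.0944, 0.0618]
eef_rot: [[-0.15, 0.978, -0.148], [0.69, 0.21, 0.693], [0.709, 0.002, -0.706]]
wrist_force: [-3.0, -1.1, 7.5]
finger_gap: 0.0531
gripper_force: 53.7
```

Contact with the flange. I release and back off.

Call:
{"api": "carry_out", "payload": {
  "steps": [
    {"translation": [0, 0, 0], "rotation": [0, 0, 0], "gripper": 1},
    {"translation": [0, 0, 0], "rotation": [0, 0, 0], "gripper": 1},
    {"translation": [0, 0, 0], "rotation": [0, 0, 0], "gripper": 1},
    {"translation": [0, 0, 0], "rotation": [0, 0, 0], "gripper": 1},
    {"translation": [0, 0, -3], "rotation": [0, 0, 0], "gripper": 1},
    {"translation": [0, 0, -8], "rotation": [0, 0, 0], "gripper": 1},
    {"translation": [0, 0, -13], "rotation": [0, 0, 0], "gripper": 1},
    {"translation": [0, 0, -17], "rotation": [0, 0, 0], "gripper": 1},
    {"translation": [0, 0, -17], "rotation": [0, 0, 0], "gripper": 1},
    {"translation": [0, 0, -17], "rotation": [0, 0, 0], "gripper": 1}
  ]
}}

```text
clock: 8.85
position: [0.5359, -0.0228, 0.1785]
eef_rot: [[-0.147, 0.978, -0.149], [0.69, 0.209, 0.693], [0.709, -0.001, -0.706]]
wrist_force: [0.3, 0.6, -1.0]
finger_gap: 0.0855
gripper_force: 0.0
```

```bash
python3 - <<'E'
from h import *
from cell import ctrl
s=ctrl.state();print(s["clock"],s["position"].round(4),toS(s["position"]).round(4),s["wrist_force"].round(2),s["finger_gap"])
for n in ["wrist","top"]:
    c=ctrl.read_camera(n);S=toS((wcloud if n[0]=="w" else cloud)(c));np.savez(f"pics/{n}2.npz",**c)
    if n=="wrist": cv2.imwrite("pics/w2.png",c["img"][:,:,::-1])
    hsv=cv2.cvtColor(c["img"],cv2.COLOR_RGB2HSV)
    og=(hsv[...,0]<15)&(hsv[...,1]>120)&(hsv[...,2]>40)&(np.hypot(S[...,0],S[...,1])<.05)
    p=S[og];print(n,"sleeve",len(p),np.percentile(p[:,2],[2,50,98]).round(4))
    m=og&(S[...,2]>.09);p=S[m];print("  rim",S[m].mean(0).round(4),p.min(0).round(4),p.max(0).round(4))
    a=np.linalg.lstsq(np.c_[p[:,:2]-p[:,:2].mean(0),np.ones(len(p))],p[:,2],rcond=None)[0];print("  rim slope",a.round(3))
    g=c["img"].max(-1)
    m=(abs(S[...,1])<.035)&(S[...,2]>.29)&(S[...,0]<.05)&(S[...,0]>-.05)&(g<75)
    if m.sum()>20:
        p=S[m];print(" bar",len(p),p.min(0).round(4),p.max(0).round(4),"circ xz",circ(p[:,[0,2]]))
    # guard plate fit, hinge at x .115 z .121
    m=(abs(S[...,1])<.08)&(S[...,2]>.16)&(S[...,0]<.105)&(S[...,0]>.02)&(g>90)
    p=S[m]
    if len(p)>50: print(" plate n",len(p),"angle",np.median(np.arctan2(p[:,2]-.121,.115-p[:,0])))
E
```

```text
8.85 [ 0.5359 -0.0228  0.1785] [-0.1062  0.002   0.1785] [ 0.28  0.58 -1.01] 0.08545994166437
wrist sleeve 2538 [0.0468 0.097  0.0989]
  rim [-0.0028  0.0014  0.0972] [-0.0267 -0.0244  0.0901] [0.0264 0.0274 0.0999]
  rim slope [ 0.027 -0.002  0.097]
 plate n 260 angle 0.9908468615275312
top sleeve 181 [0.0584 0.0966 0.1011]
  rim [-0.0097  0.0032  0.0984] [-0.0248 -0.0254  0.0906] [0.0097 0.0307 0.3195]
  rim slope [0.116 0.13  0.098]
 bar 231 [-2.000e-04 -3.480e-02  3.186e-01] [0.0131 0.0349 0.3284] circ xz (array([0.00650441, 0.32205699]), np.float64(0.005030483321814116))
 plate n 2178 angle 1.0896809482642138
```

View pics/w2.png

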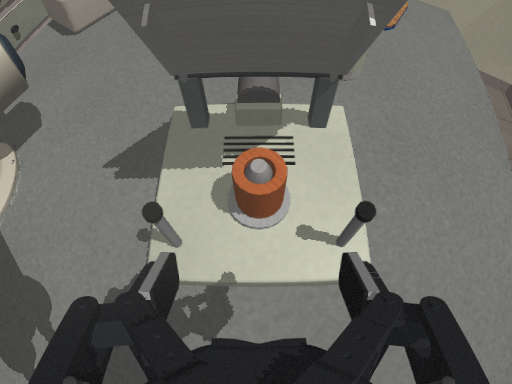

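The wrist view shows the sleeve at (259,180) seated on the flange with the spindle tip showing through it. Measured rim height is 97 mm, as expected. Next is the handle: tool rolled 90° and tilted 50° down, standing off first.

```bash
cat >> h.py <<'E'
def Rh(t=50):
    t=np.radians(t);z=SX*np.cos(t)-Z*np.sin(t);x=-SY;return np.c_[x,np.cross(z,x),z]
def bar(th,L=.225): return O+SY*.0015+SX*(.115-L*np.cos(th))+Z*(.121+L*np.sin(th))
E
python3 - <<'E'
from h import *
from cell import ctrl
s=ctrl.state()
print(bar(1.073))
rel(s,bar(1.073),Rh(),.2)
rel(s,bar(1.073),Rh(),.12)
E
```

```text
[0.51254764 0.08848215 0.31869331]
tr cm [19.57, 0.01, -19.92] rot deg [-4.15, -3.96, 89.88]
tr cm [18.85, 0.03, -11.95] rot deg [-4.15, -3.96, 89.88]
```

Call:
{"api": "carry_out", "payload": {
  "steps": [
    {"translation": [3, 0, -3], "rotation": [0, 0, 10], "gripper": 0.6},
    {"translation": [6, 0, -6], "rotation": [0, 0, 20], "gripper": 0.6},
    {"translation": [9, 0, -9], "rotation": [-1, -1, 30], "gripper": 0.6},
    {"translation": [12, 0, -12], "rotation": [-2, -2, 40], "gripper": 0.6},
    {"translation": [15, 0, -15], "rotation": [-3, -3, 50], "gripper": 0.6},
    {"translation": [17.5, 0, -18], "rotation": [-4, -4, 60], "gripper": 0.6},
    {"translation": [19.6, 0, -19.9], "rotation": [-4.1, -4, 70], "gripper": 0.6},
    {"translation": [19.6, 0, -19.9], "rotation": [-4.1, -4, 80], "gripper": 0.6},
    {"translation": [19.6, 0, -19.9], "rotation": [-4.1, -4, 89.9], "gripper": 0.6},
    {"translation": [19.6, 0, -19.9], "rotation": [-4.1, -4, 89.9], "gripper": 0.6},
    {"translation": [19.6, 0, -19.9], "rotation": [-4.1, -4, 89.9], "gripper": 0.6},
    {"translation": [19.6, 0, -19.9], "rotation": [-4.1, -4, 89.9], "gripper": 0.6}
  ]
}}

```text
clock: 10.45
position: [0.5367, -0.0255, 0.4588]
eef_rot: [[0.978, 0.163, -0.134], [0.211, -0.749, 0.628], [0.002, -0.642, -0.767]]
wrist_force: [0.2, -0.5, -0.6]
finger_gap: 0.0514
gripper_force: 0.0
```

```bash
python3 - <<'E'
from h import *
from cell import ctrl
s=ctrl.state();print(s["clock"],s["q"].round(2),s["position"].round(4),s["finger_gap"],s["wrist_force"].round(2))
rel(s,bar(1.073),Rh())
c=ctrl.read_camera("wrist");S=toS(wcloud(c));np.savez("pics/wrist3.npz",**c);cv2.imwrite("pics/w3.png",c["img"][:,:,::-1])
g=c["img"].max(-1)
m=(abs(S[...,1])<.035)&(S[...,2]>.295)&(S[...,2]<.34)&(S[...,0]<.05)&(S[...,0]>-.04)
p=S[m];print(len(p));print(p.min(0).round(4),p.max(0).round(4),np.median(p,0).round(4),circ(p[:,[0,2]]))
E
```

```text
10.45 [-0.44  0.27  0.76  0.84  2.39  1.46] [ 0.5367 -0.0255  0.4588] 0.05138082587102754 [ 0.16 -0.52 -0.64]
tr cm [0.01, 0.06, 20.12] rot deg [0.07, -0.05, 0.13]
745
[-0.0019 -0.0349  0.3152] [0.0104 0.0349 0.3282] [ 0.0021 -0.0014  0.3254] (array([0.00559114, 0.32095117]), np.float64(0.006056146145238559))
```

View pics/w3.png

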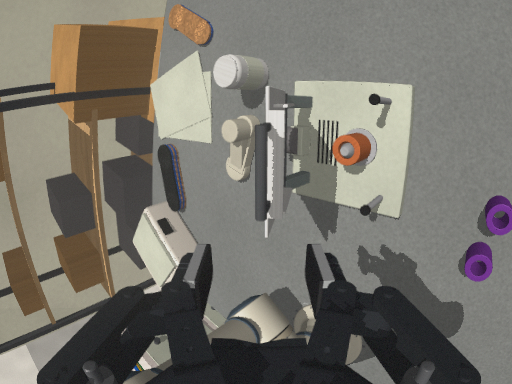

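The handle bar is at (262,172), centred between the fingers at x≈262. I advance 20 cm and close gently.

Call:
{"api": "carry_out", "payload": {
  "steps": [
    {"translation": [0, 0, 5], "rotation": [0, 0, 0], "gripper": 0.6},
    {"translation": [0, 0.05, 10], "rotation": [0, 0, 0], "gripper": 0.6},
    {"translation": [0, 0.05, 14], "rotation": [0, 0, 0], "gripper": 0.6},
    {"translation": [0, 0.05, 17], "rotation": [0, 0, 0], "gripper": 0.6},
    {"translation": [0, 0.05, 19], "rotation": [0, 0, 0], "gripper": 0.6},
    {"translation": [0, 0.05, 20], "rotation": [0, 0, 0], "gripper": 0.6},
    {"translation": [0, 0.05, 20], "rotation": [0, 0, 0], "gripper": 0.6},
    {"translation": [0, 0.05, 20], "rotation": [0, 0, 0], "gripper": 0.3},
    {"translation": [0, 0.05, 20], "rotation": [0, 0, 0], "gripper": 0.2},
    {"translation": [0, 0.05, 20], "rotation": [0, 0, 0], "gripper": 0.1},
    {"translation": [0, 0.05, 20], "rotation": [0, 0, 0], "gripper": 0.1},
    {"translation": [0, 0.05, 20], "rotation": [0, 0, 0], "gripper": 0.1},
    {"translation": [0, 0.05, 20], "rotation": [0, 0, 0], "gripper": 0.1}
  ],
  "force": 30
}}

```text
clock: 12.12
position: [0.5106, 0.0987, 0.3056]
eef_rot: [[0.978, 0.161, -0.132], [0.208, -0.751, 0.627], [0.002, -0.641, -0.768]]
wrist_force: [1.5, -4.7, 2.2]
finger_gap: 0.0128
gripper_force: 29.4
```

```bash
python3 - <<'E'
from h import *
from cell import ctrl
s=ctrl.state();print(s["clock"],s["q"].round(2),s["position"].round(4),s["finger_gap"],s["gripper_force"],s["wrist_force"].round(2))
R=s["eef_rot"];g=s["position"]-.019*R[:,2];gs=toS(g);print("grasp",gs.round(4))
th0=np.arctan2(gs[2]-.121,.115-gs[0]);L=np.hypot(gs[2]-.121,.115-gs[0]);print(th0,L)
for th in np.r_[np.arange(1.0,0.02,-.06),.02,0,-.01]:
    d=SX*(L*np.cos(th0)-.225*np.cos(th)-(L-.225)*np.cos(th0)) if 0 else SX*(.225*(np.cos(th0)-np.cos(th)))+Z*(.225*(np.sin(th)-np.sin(th0)))
    print(round(th,2),(R.T@d*100).round(2).tolist())
E
```

```text
12.125 [-0.26  0.    1.33  0.7   2.05  1.35] [0.5106 0.0987 0.3056] 0.01276885730369679 29.423796236515045 [ 1.5  -4.74  2.21]
grasp [0.0058 0.0013 0.3202]
1.069534089704169 0.22717212282758428
1.0 [0.0, 1.54, -0.25]
0.94 [0.0, 2.89, -0.38]
0.88 [0.0, 4.24, -0.42]
0.82 [0.0, 5.59, -0.39]
0.76 [-0.0, 6.93, -0.27]
0.7 [-0.0, 8.27, -0.08]
0.64 [-0.0, 9.59, 0.2]
0.58 [-0.0, 10.89, 0.55]
0.52 [-0.0, 12.17, 0.98]
0.46 [-0.01, 13.42, 1.49]
0.4 [-0.01, 14.64, 2.07]
0.34 [-0.01, 15.82, 2.73]
0.28 [-0.01, 16.96, 3.45]
0.22 [-0.01, 18.05, 4.24]
0.16 [-0.02, 19.1, 5.09]
0.1 [-0.02, 20.09, 6.01]
0.04 [-0.02, 21.03, 6.98]
0.02 [-0.02, 21.32, 7.32]
0.0 [-0.02, 21.62, 7.66]
-0.01 [-0.02, 21.76, 7.84]
```

Bar gripped (gap 13 mm, θ≈1.07). I lower along the arc in stages.

Call:
{"api": "carry_out", "payload": {
  "steps": [
    {"translation": [0, 0.8, -0.14], "rotation": [0, 0, 0], "gripper": 0.1},
    {"translation": [0, 1.54, -0.25], "rotation": [0, 0, 0], "gripper": 0.1},
    {"translation": [0, 2.89, -0.38], "rotation": [0, 0, 0], "gripper": 0.1},
    {"translation": [0, 4.24, -0.42], "rotation": [0, 0, 0], "gripper": 0.1},
    {"translation": [0, 5.59, -0.39], "rotation": [0, 0, 0], "gripper": 0.1},
    {"translation": [0, 6.93, -0.27], "rotation": [0, 0, 0], "gripper": 0.1},
    {"translation": [0, 8.27, -0.08], "rotation": [0, 0, 0], "gripper": 0.1},
    {"translation": [0, 8.27, -0.08], "rotation": [0, 0, 0], "gripper": 0.1}
  ]
}}

```text
clock: 13.12
position: [0.524, 0.0354, 0.2503]
eef_rot: [[0.978, 0.158, -0.133], [0.207, -0.751, 0.627], [-0.001, -0.641, -0.768]]
wrist_force: [5.8, -2.8, -3.9]
finger_gap: 0.0124
gripper_force: 31.5
```

```bash
python3 - <<'E'
from h import *
from cell import ctrl
s=ctrl.state();print(s["clock"],s["q"].round(2),s["finger_gap"],s["gripper_force"],s["wrist_force"].round(2))
R=s["eef_rot"];g=s["position"]-.019*R[:,2];gs=toS(g);print("grasp",gs.round(4),np.arctan2(gs[2]-.121,.115-gs[0]),np.hypot(gs[2]-.121,.115-gs[0]))
c=ctrl.read_camera("top");S=toS(cloud(c));g=c["img"].max(-1)
m=(abs(S[...,1])<.08)&(S[...,2]>.15)&(S[...,0]<.09)&(S[...,0]>.02)&(g>90);p=S[m]
# plate slope
a=np.polyfit(p[:,0],p[:,2],1);print("plate angle",len(p),np.arctan(-a[0]))
E
```

```text
13.125 [-0.36  0.08  1.35  0.65  2.04  1.21] 0.012418864402938701 31.499701738357544 [ 5.81 -2.83 -3.94]
grasp [-0.059   0.0014  0.2649] 0.6911356116256523 0.22576750253561753
plate angle 1874 0.6877823269736064
```

Call:
{"api": "carry_out", "payload": {
  "steps": [
    {"translation": [0, 0.66, 0.13], "rotation": [0, 0, 0], "gripper": 0.1},
    {"translation": [0, 1.32, 0.28], "rotation": [0, 0, 0], "gripper": 0.1},
    {"translation": [0, 2.62, 0.63], "rotation": [0, 0, 0], "gripper": 0.1},
    {"translation": [0, 3.9, 1.06], "rotation": [0, 0, 0], "gripper": 0.1},
    {"translation": [0, 5.15, 1.57], "rotation": [0, 0, 0], "gripper": 0.1},
    {"translation": [0, 6.37, 2.15], "rotation": [0, 0, 0], "gripper": 0.1},
    {"translation": [0, 7.55, 2.81], "rotation": [0, 0, 0], "gripper": 0.1},
    {"translation": [0, 8.69, 3.53], "rotation": [0, 0, 0], "gripper": 0.1},
    {"translation": [0, 9.78, 4.32], "rotation": [0, 0, 0], "gripper": 0.1},
    {"translation": [0, 10.83, 5.17], "rotation": [0, 0, 0], "gripper": 0.1},
    {"translation": [0, 11.82, 6.09], "rotation": [0, 0, 0], "gripper": 0.1},
    {"translation": [0, 11.82, 6.09], "rotation": [0, 0, 0], "gripper": 0.1}
  ]
}}

```text
clock: 14.68
position: [0.5343, -0.0138, 0.1281]
eef_rot: [[0.978, 0.159, -0.134], [0.208, -0.75, 0.627], [-0.001, -0.642, -0.767]]
wrist_force: [2.7, 0.3, -5.2]
finger_gap: 0.0127
gripper_force: 31.7
```

```bash
python3 - <<'E'
from h import *
from cell import ctrl
s=ctrl.state();print(s["clock"],s["q"].round(2),s["finger_gap"],s["gripper_force"],s["wrist_force"].round(2))
R=s["eef_rot"];g=s["position"]-.019*R[:,2];gs=toS(g);print("grasp",gs.round(4),np.arctan2(gs[2]-.121,.115-gs[0]),np.hypot(gs[2]-.121,.115-gs[0]))
c=ctrl.read_camera("top");S=toS(cloud(c));g=c["img"].max(-1)
m=(abs(S[...,1])<.08)&(S[...,2]>.11)&(S[...,2]<.16)&(S[...,0]<.09)&(S[...,0]>-.04)&(g>90);p=S[m]
a=np.polyfit(p[:,0],p[:,2],1);print("plate angle",len(p),np.arctan(-a[0]))
print("Z down 1cm",(R.T@[0,0,-1]).round(3))
E
```

```text
14.675 [-0.43  0.19  1.44  0.58  1.91  1.02] 0.012744767373009195 31.729630529880524 [ 2.69  0.31 -5.22]
grasp [-0.1091  0.0017  0.1426] 0.09618900765729071 0.22519011936973507
plate angle 3608 0.0980562221738149
Z down 1cm [0.001 0.642 0.767]
```

Call:
{"api": "carry_out", "payload": {
  "steps": [
    {"translation": [0, 0.13, 0.15], "rotation": [0, 0, 0], "gripper": 0.1},
    {"translation": [0, 0.26, 0.31], "rotation": [0, 0, 0], "gripper": 0.1},
    {"translation": [0, 0.39, 0.46], "rotation": [0, 0, 0], "gripper": 0.1},
    {"translation": [0, 0.51, 0.61], "rotation": [0, 0, 0], "gripper": 0.1},
    {"translation": [0, 0.64, 0.77], "rotation": [0, 0, 0], "gripper": 0.1},
    {"translation": [0, 0.77, 0.92], "rotation": [0, 0, 0], "gripper": 0.1},
    {"translation": [0, 0.9, 1.07], "rotation": [0, 0, 0], "gripper": 0.1},
    {"translation": [0, 1.03, 1.23], "rotation": [0, 0, 0], "gripper": 0.1},
    {"translation": [0, 1.16, 1.38], "rotation": [0, 0, 0], "gripper": 0.1},
    {"translation": [0, 1.28, 1.53], "rotation": [0, 0, 0], "gripper": 0.1},
    {"translation": [0, 1.35, 1.61], "rotation": [0, 0, 0], "gripper": 0.1},
    {"translation": [0, 1.41, 1.69], "rotation": [0, 0, 0], "gripper": 0.1},
    {"translation": [0, 1.41, 1.69], "rotation": [0, 0, 0], "gripper": 0.1}
  ]
}}

```text
clock: 16.35
position: [0.5345, -0.0144, 0.1079]
eef_rot: [[0.978, 0.16, -0.133], [0.208, -0.751, 0.626], [0.001, -0.64, -0.768]]
wrist_force: [-1.7, -6.4, -1.7]
finger_gap: 0.013
gripper_force: 32.8
```

Call:
{"api": "carry_out", "payload": {
  "steps": [
    {"translation": [0, 0.06, 0.08], "rotation": [0, 0, 0], "gripper": 0.1},
    {"translation": [0, 0.13, 0.15], "rotation": [0, 0, 0], "gripper": 0.1},
    {"translation": [0, 0.19, 0.23], "rotation": [0, 0, 0], "gripper": 0.1},
    {"translation": [0, 0.19, 0.23], "rotation": [0, 0, 0], "gripper": 0.1},
    {"translation": [0, 0.19, 0.23], "rotation": [0, 0, 0], "gripper": 0.1}
  ]
}}

```text
clock: 16.98
position: [0.5345, -0.0144, 0.1055]
eef_rot: [[0.978, 0.161, -0.133], [0.209, -0.751, 0.627], [0.001, -0.64, -0.768]]
wrist_force: [-1.4, -6.8, 0.8]
finger_gap: 0.0132
gripper_force: 33.0
```

```bash
python3 - <<'E'
from h import *
from cell import ctrl
s=ctrl.state();print(s["clock"],s["wrist_force"].round(2))
R=s["eef_rot"];g=s["position"]-.019*R[:,2];gs=toS(g);print("grasp",gs.round(4),np.arctan2(gs[2]-.121,.115-gs[0]))
c=ctrl.read_camera("top");S=toS(cloud(c));g=c["img"].max(-1)
m=(abs(S[...,1])<.08)&(S[...,2]>.11)&(S[...,2]<.16)&(S[...,0]<.09)&(S[...,0]>-.04)&(g>90);p=S[m]
a=np.polyfit(p[:,0],p[:,2],1);print("plate angle",len(p),np.arctan(-a[0]))
E
```

```text
16.975 [-1.41 -6.8   0.82]
grasp [-0.1098  0.0016  0.1201] -0.0038626855664288025
plate angle 3564 -0.0010060833303807146
```

Call:
{"api": "carry_out", "payload": {
  "steps": [
    {"translation": [0, 0.06, 0.08], "rotation": [0, 0, 0], "gripper": 0.1},
    {"translation": [0, 0.13, 0.15], "rotation": [0, 0, 0], "gripper": 0.1},
    {"translation": [0, 0.13, 0.15], "rotation": [0, 0, 0], "gripper": 0.1},
    {"translation": [0, 0.13, 0.15], "rotation": [0, 0, 0], "gripper": 0.1}
  ]
}}

```text
clock: 17.52
position: [0.5346, -0.0144, 0.1054]
eef_rot: [[0.978, 0.163, -0.132], [0.21, -0.75, 0.627], [0.003, -0.641, -0.768]]
wrist_force: [-4.1, -8.7, 9.5]
finger_gap: 0.013
gripper_force: 33.5
```

Down on the stops: no further motion, and the force is building. I release and withdraw.

Call:
{"api": "carry_out", "payload": {
  "steps": [
    {"translation": [0, 0, 0], "rotation": [0, 0, 0], "gripper": 0.3},
    {"translation": [0, 0, 0], "rotation": [0, 0, 0], "gripper": 0.55},
    {"translation": [0, 0, 0], "rotation": [0, 0, 0], "gripper": 0.55},
    {"translation": [0, 0, 0], "rotation": [0, 0, 0], "gripper": 0.55},
    {"translation": [0, 0, -2], "rotation": [0, 0, 0], "gripper": 0.55},
    {"translation": [0, 0, -5], "rotation": [0, 0, 0], "gripper": 0.55},
    {"translation": [0, 0, -9], "rotation": [0, 0, 0], "gripper": 0.55},
    {"translation": [0, 0, -13], "rotation": [0, 0, 0], "gripper": 0.55},
    {"translation": [0, 0, -16], "rotation": [0, 0, 0], "gripper": 0.55},
    {"translation": [0, 0, -16], "rotation": [0, 0, 0], "gripper": 0.55},
    {"translation": [0, 0, -16], "rotation": [0, 0, 0], "gripper": 0.55}
  ]
}}

```text
clock: 18.9
position: [0.5558, -0.1138, 0.2254]
eef_rot: [[0.978, 0.161, -0.134], [0.209, -0.75, 0.628], [0.001, -0.642, -0.767]]
wrist_force: [-0.1, -0.7, -0.4]
finger_gap: 0.047
gripper_force: 0.0
```

```bash
python3 - <<'E'
from h import *
from cell import ctrl
s=ctrl.state();print(s["clock"],s["position"],s["wrist_force"].round(2))
c=ctrl.read_camera("top");S=toS(cloud(c));g=c["img"].max(-1)
m=(abs(S[...,1])<.08)&(S[...,2]>.11)&(S[...,2]<.16)&(S[...,0]<.09)&(S[...,0]>-.04)&(g>90);p=S[m]
a=np.polyfit(p[:,0],p[:,2],1);print("plate angle",len(p),np.arctan(-a[0]))
b=ctrl.read_camera("scene")
cv2.imwrite("pics/end.png",cv2.resize(np.hstack([c["img"],b["img"]]),(800,300))[:,:,::-1])
E
```

```text
18.9 [ 0.55576076 -0.11378504  0.22535138] [-0.13 -0.7  -0.43]
plate angle 3583 0.001498496899735044
```

View pics/end.png

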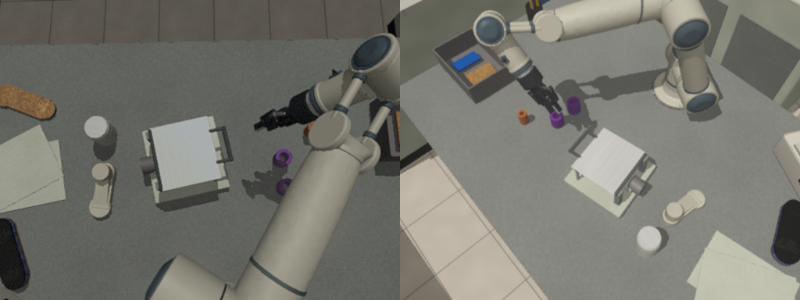

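The guard plate (185,155) lies flat on the sander, the gripper is clear of it, and the tin, foot cast and thin sleeve have not moved. I hand in.

```bash
python3 -c "
from cell import ctrl
print(ctrl.hand_in())"
```

```text
the job is handed in; nothing more can be done
None
```

The thicker sleeve is seated on the spindle flange, the guard was lowered gently onto its stops (measured angle about 0.001 rad), the tin, foot cast and thin sleeve look unmoved, and the job was handed in at about 19 s; no verdict came back.

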